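# Template off its hook and into the upright clamp

### The job

Lift the square flange template up and off its hook on the hanging stand and stand it upright on its bottom edge, the way up it hung, on the base of the upright clamp, flat side facing the jaws and in the middle of their width, and let go of it. Only then close the sliding jaw (it has a knob to push) until the template is held snugly between the two jaws. Leave the round template hanging and the loose fittings where they lie.

Things in the scene. Friction and masses are not known exactly. Their poses are not given: they have to be found in the camera images.
- square_template: square aluminium flange template to be moved: plate 12 mm thick (x axis), 90 mm wide (y), 112 mm tall (z, up as it hangs), about 0.28 kg, with a 34 mm hole by which it hangs and four 11 mm bolt holes round it. Origin: centre of the 34 mm hole, mid thickness, 58 mm below the top edge, 54 mm above the bottom edge
- template_top (a point): middle of the square template's top edge; axes as the template's. 41 mm of plate stand above the hook's bar, 34 mm above its lip: pinch here from above, across the 12 mm thickness
- template_foot (a point): middle of the square template's bottom edge; axes as the template's
- round_template: round aluminium template, a disc of 100 mm diameter, 12 mm thick (x axis), with a plain 34 mm hole in the middle, hanging on the other hook; origin: centre of the hole. Stays there
- stand: fixed dark steel stand, foot 90 x 260 mm, 165 mm high; origin: centre of underside. Two 8 mm hook bars at y = -80 and +80 mm point to its -x, axis at z = 150 mm, ending at x = -78 mm in an upturned lip 7 mm above the bar's top. Templates hang at x = -62 mm between lip and an 18 mm collar (a few mm of play): raise 9 to 20 mm, then draw 30 mm or more to -x
- clamp: fixed grey upright clamp, base 175 x 100 x 12 mm (x from -120 to +55 mm); origin: on the underside, midway between the open jaws; z up. Fixed jaw's face at x = +20 mm, looking to -x; sliding jaw's face at x = -20 mm + jaw. Jaws 80 mm wide (y, middle y = 0), tops at z = 45 mm. The template stands on the base top, z = 12 mm, its x axis along clamp x, either way round
- fixed_jaw (a point): foot of the fixed jaw's face, middle of its width, at the base's top; axes as the clamp's
- jaw (a joint): travel of the sliding jaw in m towards the fixed jaw (clamp +x): the gap between the jaws is 0.040 minus this. Starts between 0 and 0.010; 0.028 when it touches a 12 mm template lying against the fixed jaw. Stiff: needs about 3 N, stays where it is left
- jaw_knob (a point): middle of the top of the black knob (20 mm diameter, z from 70 to 95 mm) on the sliding jaw's push post (14 mm diameter below), 65 mm behind the jaw's face; pushing it to clamp +x closes the jaw
- nipple: loose brass pipe nipple, 37 x 29 x 26 mm, a bystander; origin: centre of its underside
- bolt: loose steel bolt, 54 mm long, a bystander; origin: centre of its underside
- bush: loose black bush, 31 mm diameter, 23 mm tall, a bystander; origin: centre of its underside

How it is judged:
By the outcome, as a careful person would: the job done as asked, in the order asked, and still so for the second after the job is handed in, with the robot touching nothing.
It also fails if it takes over 51 s, if anything falls off the work surface, if the arm or the gripper's body presses on something with over 40 N, if the wrist force passes 120 N, or if a joint passes its speed limit or range.

### The arm

A 6-joint arm with a two-finger parallel gripper is mounted at the origin on a cart in front of the work surface, level with it; the furniture and walls round the work are solid. World frame = base frame: x ahead of the robot, y to its left, z up, the work surface at z = 0. Lengths are in m, angles in rad, forces in N, time in s.
With the tool pointing down it reaches from about 0.3 to 0.875 m from the base axis. Payload 6.4 kg.
Tool frame: the origin (TCP) lies on the centre line of the jaws, within the pads' length; the fingertips stand 25 mm ahead of it and the grasp point (between the pads) lies 6 mm ahead of it; z points along the fingers, y is the line along which they close (so a half turn about z gives the same grasp; the last joint's range is limited). The gripper opens to 88 mm and grips with 3 to 60 N. Pads are 18 mm wide; open, the fingers measure 123 mm over their backs; the gripper's body (75 mm by 187 mm) begins 45 mm behind the grasp point.
Start: joints at [-0.206, 0.181, 1.607, -0, 1.354, -0.206], TCP at [0.575, 0, 0.235] pointing down, gripper open.
Joint ranges: [-2.99, 2.99], [-0.89, 2.07], [0.3, 2.58], [-1.14, 4.28], [0, 2.63], [-3.12, 3.12]. Speed limits (rad/s): [2.57, 2.57, 3.01, 3.14, 3.14, 3.14].

### API

Orientations are given as a 3x3 rotation matrix whose columns are the frame's x, y, z axes.
In Python, from bench import env gives the robot as it stands.
- The arm moves only by the shell command python3 -m handwheel 'ROWS' [FORCE]. ROWS is JSON, a list of rows, each an object with "fingers": the opening, from 0 (shut) to 1 (fully open); "dp": the shift along the tool's x, y, z in cm, a list of three; "turn": the turn about the tool's z in degrees. In form: [{"fingers": fingers, "dp": [x, y, z], "turn": turn}, ...]. A call has exactly 8 rows; each row shifts and turns the commanded pose from where the row before left it, along the tool's axes as they then stand; what a row does not reach is not made up. A row lasts 1/12 s, in which the tool goes at most 41.7 mm and 7.16 degrees, less where a joint would pass 70% of its speed; a pose out of reach is approached as far as the arm can. A call is refused whole if a number of a shift passes 4.17 or a number of a turn 7.16, either way. A call with a gripper value outside its range is refused whole. The fingers move at their own pace and stop on an object; FORCE is the grip in N (left out, the last holds). Time passes only in rows, so rows that do not move let the fingers close, or fill a call up. It gives the time, the measured TCP pose, the force, the opening and the grip force at its end, in the units of the state.
- env.read_state(): the state, without advancing time (a new reading comes with each control period).
- env.snapshot(name): name is "scene" or "side" or "wrist"; returns a dict with "color" (420x560x3 uint8, red, green, blue), "fx", "fy", "cx", "cy" (pixels), "world_to_cam" (4x4, takes a point from world to camera coordinates); the wrist camera has in their place "hand_eye" (4x4, takes a point from camera to tool coordinates, whose origin is the TCP and whose axes are the flange's). Camera axes: x right, y down, z forward; pixel columns grow to the right and rows downward; lengths in m; the calibration is good to about 2 mm. A picture is of the moment at which its call begins: read the wrist's pose just before it. There is no depth.
- env.finish_job(): hands the job in; it is judged then, once.
The state is a dict: "clock": time; "q": joint angles; "qd": joint speeds; "tau": joint torques, N m; "tool_pos": TCP position; "tcp_rot": TCP orientation; "force": force on the tool from outside, world axes, zero at the start; "torque": the same for the moment, N m; "finger_gap": opening from 0.0 (shut) to 1.0 (fully open); "finger_force": force on a finger pad.
Only numpy, scipy, OpenCV 4.12 (cv2) and the standard library are available. Lean on these libraries where they do the work, as an engineer would, in place of code of your own. Each camera call takes 0.05 s, during which the arm holds its last target. There are 200 camera calls.

## Working session

There is one attempt and no reset: what is moved stays moved. The work goes in short steps, Python scripts to look and compute and a shell command to move; the robot and the scene stay as the last step left them, time stands still between calls to the robot, and variables do not carry over. Pictures are saved under pics/ and viewed, at most 10 in all, crops included, and the job is handed in when it is done.

```bash
mkdir -p pics; ls
cat > h.py <<'E'
import numpy as np, cv2
from bench import env
def cam(name):
    st=env.read_state(); s=env.snapshot(name)
    K=np.array([[s['fx'],0,s['cx']],[0,s['fy'],s['cy']],[0,0,1.]])
    if name=='wrist':
        T=np.eye(4);T[:3,:3]=st['tcp_rot'];T[:3,3]=st['tool_pos'];W=np.linalg.inv(T@np.array(s['hand_eye']))
    else: W=np.array(s['world_to_cam'])
    return s['color'],K@W[:3]
def ray(P,uv):
    M=np.linalg.inv(P[:,:3]);c=-M@P[:,3];d=M@np.array([*uv,1.]);return c,d/np.linalg.norm(d)
def plane(P,uv,z):
    c,d=ray(P,uv);return c+d*(z-c[2])/d[2]
def tri(P1,a,P2,b):
    X=cv2.triangulatePoints(P1,P2,np.array(a,float).reshape(2,1),np.array(b,float).reshape(2,1)).ravel();return X[:3]/X[3]
def proj(P,X):
    x=P@np.array([*X,1.]);return x[:2]/x[2]
def save(n,im): cv2.imwrite('pics/'+n,im[:,:,::-1])
E
python3 - <<'E'
from h import *
for n in ('scene','side','wrist'):
    im,P=cam(n); save(n+'0.png',im); np.save('pics/'+n+'P.npy',P); M=np.linalg.inv(P[:,:3]);print(n,(-M@P[:,3]).round(3))
s=env.read_state();print(s['clock'],s['tool_pos'],np.round(s['tcp_rot'],3),s['force'])
E
```

```text
pics
scene [0.2   0.675 0.632]
side [ 0.415 -0.702  0.492]
wrist [0.576 0.082 0.384]
0.15 [5.74608643e-01 1.00139561e-04 2.34533690e-01] [[-0.     1.    -0.001]
 [ 1.     0.     0.   ]
 [ 0.    -0.001 -1.   ]] [ 0.20278462 -0.50389954  0.40342292]
```

View pics/scene0.png

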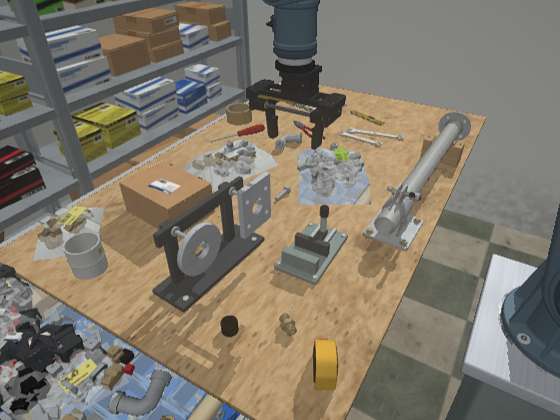

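View pics/side0.png

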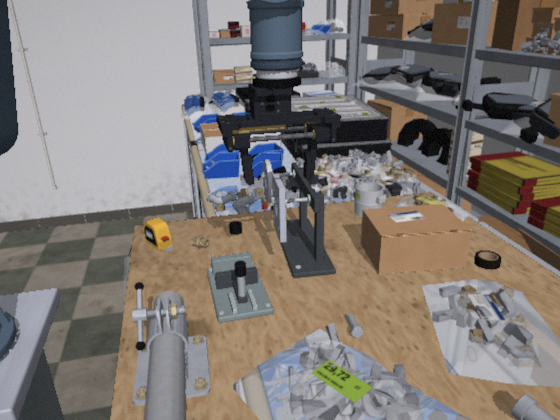

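View pics/wrist0.png

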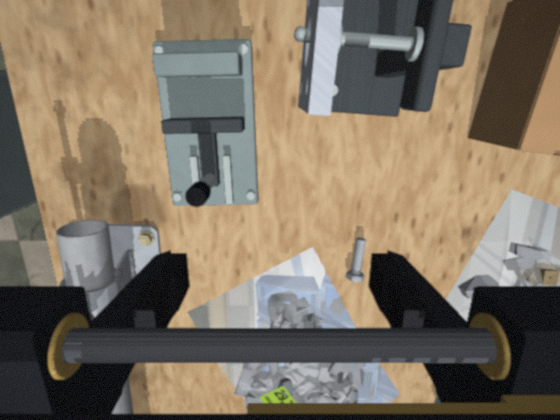

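The scene view shows the square template at (255,205) on the stand and the clamp at (312,250), with the knob at (324,210). In the wrist view the clamp base spans (153,42)-(258,204) with the knob at (198,193). The template's top edge is a light strip near (322,55). Clamp +x points up in that image, which is world +y. Next I'll take close-ups for corner pixels.

Run:
```python
import cv2,numpy as np
s=cv2.imread('pics/scene0.png');d=cv2.imread('pics/side0.png');w=cv2.imread('pics/wrist0.png')
def crop(im,x,y,W,H,k,step=10):
    c=cv2.resize(im[y:y+H,x:x+W],None,fx=k,fy=k,interpolation=cv2.INTER_CUBIC)
    for u in range(x,x+W,step):
        cv2.line(c,((u-x)*k,0),((u-x)*k,6 if u%50 else 14),(0,0,255),1)
        if u%20==0: cv2.putText(c,str(u),((u-x)*k,24),0,.35,(0,0,255),1)
    for v in range(y,y+H,step):
        cv2.line(c,(0,(v-y)*k),(6,(v-y)*k),(0,0,255),1)
        if v%20==0: cv2.putText(c,str(v),(8,(v-y)*k+4),0,.35,(0,0,255),1)
    return c
a=crop(s,225,165,130,120,3+1)[:,:]
cv2.imwrite('pics/c1.png',crop(s,225,165,130,120,6)[:600,:800])
cv2.imwrite('pics/c2.png',crop(d,200,150,140,170,3)) 
cv2.imwrite('pics/c2.png',np.hstack([cv2.resize(crop(d,255,155,75,120,5),(375,600)),crop(d,200,245,80,120,5)]))
cv2.imwrite('pics/c3.png',crop(w,140,0,265,215,3)[:600,:800])
```

```text
(no output)
```

View pics/c1.png

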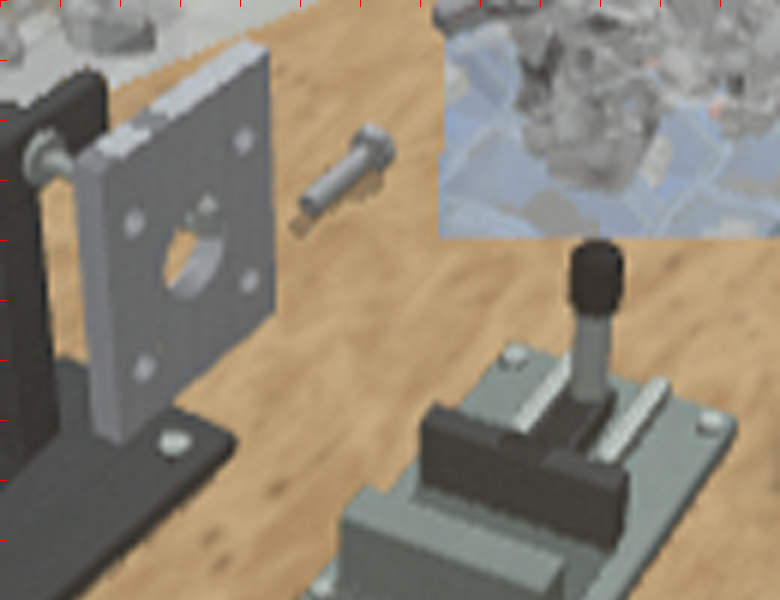

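View pics/c2.png

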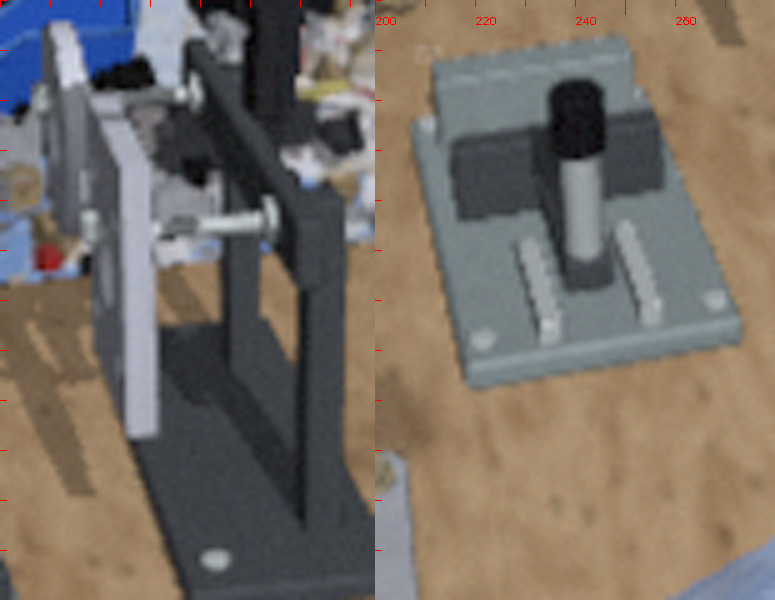

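View pics/c3.png

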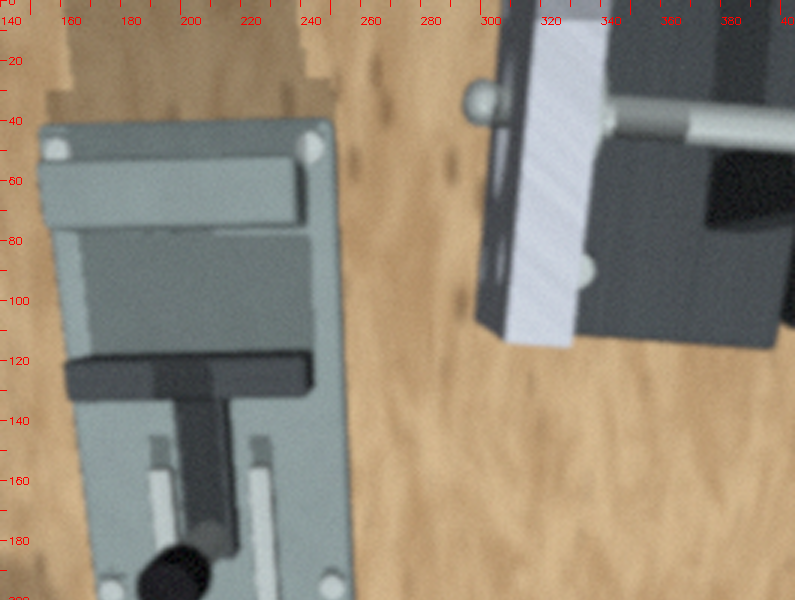

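Pixel picks from the close-ups:
- **Scene:** template top corners at (242,192), (238,190), (270,174) and (266,172).
- **Side:** (279,188), (286,187), (272,173) and (277,173).
- **Wrist:** -y end at (308,113) and (331,115). Clamp base corners at (153,43), (250,40), (258,204) and (172,205), with the knob around (198,190).

Run:
```python
from h import *
np.set_printoptions(precision=4,suppress=True)
S,D,W=[np.load(f'pics/{n}P.npy') for n in('scene','side','wrist')]
def multi(obs):
    A=[];b=[]
    for P,uv in obs:
        A+= [uv[0]*P[2]-P[0],uv[1]*P[2]-P[1]]
    U=np.linalg.svd(np.array(A))[2][-1];X=U[:3]/U[3]
    print(X,[ (proj(P,X)-uv).round(1).tolist() for P,uv in obs]);return X
print('template -y front,back');a=multi([(S,(269.7,173.7)),(D,(279,188)),(W,(308.3,113.3))])
b=multi([(S,(265.8,171.7)),(D,(285.6,187)),(W,(331,115.3))])
print('+y front,back');c=multi([(S,(242.2,191.7)),(D,(272,173.4))]);d=multi([(S,(238,190.3)),(D,(277.4,173))])
print('wrist +y end at row6.7',plane(W,(318.3,6.7),a[2]),plane(W,(343,6.7),a[2]))
m1,m2=(a+b)/2,(c+d)/2;print('len',np.linalg.norm(m1-m2))
def c1(u,v):return (225+u/6,165+v/6)
def c2(u,v):return (200+(u-375)/5,245+v/5)
def c3(u,v):return (140+u/3,v/3)
print('knob top');k=multi([(S,c1(598,248)),(D,c2(578,88))])
print('wrist knob plane .095',plane(W,c3(170,580),.095))
print('screws z.012');Q=[plane(W,c3(*p),.013) for p in((57,149),(312,147),(332,588),(112,591))]
print(np.array(Q))
print('base corners');B=np.array([plane(W,p,.012) for p in(c3(40,126),c3(330,120),(258,204),(173,206))]);print(B)
print('side base corner -x near pts', multi([(S,c1(515,345)),(D,c2(485,340)),(W,c3(112,591))]),multi([(S,c1(712,422)),(D,c2(716,298)),(W,c3(332,588))]))
# fixed jaw far top corners
print('jaw top edge (sliding) side/scene');multi([(S,c1(440,403)),(D,c2(655,110))]);
```

```text
template -y front,back
[0.5913 0.0706 0.1929] [[-0.5, -0.2], [-0.4, 0.2], [-0.2, 1.4]]
[0.603  0.0691 0.1938] [[-1.1, -0.4], [-0.7, 0.3], [-1.4, 2.5]]
+y front,back
[0.5982 0.1545 0.1941] [[0.3, 0.4], [0.3, -0.3]]
[0.6089 0.1538 0.1937] [[0.1, 0.2], [0.1, -0.1]]
wrist +y end at row6.7 [0.595  0.1227 0.1929] [0.6073 0.1227 0.1929]
len 0.08452621324765111
knob top
[ 0.501  -0.0108  0.0935] [[-0.4, -0.3], [-0.5, 0.3]]
wrist knob plane .095 [ 0.5021 -0.0029  0.095 ]
screws z.012
[[ 0.4548  0.1233  0.013 ]
 [ 0.5402  0.1239  0.013 ]
 [ 0.5429 -0.0301  0.013 ]
 [ 0.4587 -0.0314  0.013 ]]
base corners
[[ 0.4496  0.1304  0.012 ]
 [ 0.5464  0.1322  0.012 ]
 [ 0.5511 -0.0401  0.012 ]
 [ 0.4524 -0.0426  0.012 ]]
[ 0.4862 -0.0232  0.0228] [[19.9, 7.4], [13.2, -10.9], [21.4, -4.5]]
[ 0.5152 -0.042   0.0066] [[-21.0, -8.3], [-14.6, 8.7], [-22.9, 8.1]]
side base corner -x near pts [ 0.4862 -0.0232  0.0228] [ 0.5152 -0.042   0.0066]
jaw top edge (sliding) side/scene
[0.5363 0.0462 0.0461] [[-0.8, -0.6], [-0.8, 0.5]]
```

```bash
python3 -m handwheel '[{"fingers":0.55,"dp":[1.9,0.43,0],"turn":0},{"fingers":0.55,"dp":[1.9,0.43,0],"turn":0},{"fingers":0.55,"dp":[1.9,0.43,0],"turn":0},{"fingers":0.55,"dp":[1.9,0.43,0],"turn":0},{"fingers":0.55,"dp":[1.9,0.43,0],"turn":0},{"fingers":0.55,"dp":[1.7,0.43,0],"turn":0},{"fingers":0.55,"dp":[0,0,0],"turn":4.5},{"fingers":0.55,"dp":[0,0,0],"turn":0}]' 20
python3 - <<'E'
from h import *
W=np.load('pics/wristP.npy')
print('lip',plane(W,(301,33.5),.157),'bar',plane(W,(345,37.5),.15),plane(W,(415,47),.15))
im,P=cam('wrist');save('w1.png',im);np.save('pics/w1P.npy',P)
for x in((.6004,.0675,.1945),(.6004,.112,.1945),(.6004,.1565,.1945)):print(proj(P,x))
E
```

```text
clock: 0.82
tool_pos: [0.6006, 0.1131, 0.2347]
tcp_rot: [[0.079, 0.997, -0.001], [0.997, -0.079, -0.0], [-0.0, -0.001, -1.0]]
force: [0.5, 0.2, -0.3]
finger_gap: 0.55
finger_force: 0.0
lip [0.58872361 0.1161134  0.157     ] bar [0.61671337 0.11491063 0.15      ] [0.6611852  0.10948168 0.15      ]
[282.76865681 299.12945634]
[277.25408121 236.36446868]
[270.94019731 164.50203109]
```

View pics/w1.png

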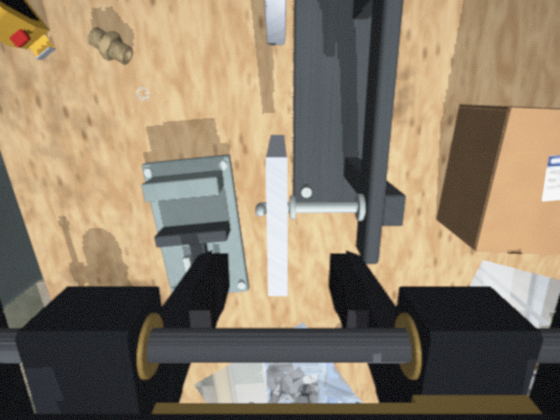

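The template's top edge runs from (277,155) to (277.5,297), centred between the fingers and square to them. Its end face is the dark bit at rows 136-155. Its middle and the bar lie at y≈0.1155, so I'll shift 2.5 mm, descend and grip.

```bash
python3 -m handwheel '[{"fingers":0.55,"dp":[0.25,0,1],"turn":0},{"fingers":0.55,"dp":[0,0,1.1],"turn":0},{"fingers":0.55,"dp":[0,0,1.1],"turn":0},{"fingers":0.55,"dp":[0,0,1.1],"turn":0},{"fingers":0.55,"dp":[0,0,0],"turn":0},{"fingers":0,"dp":[0,0,0],"turn":0},{"fingers":0,"dp":[0,0,0],"turn":0},{"fingers":0,"dp":[0,0,0],"turn":0}]' 30
python3 -m handwheel '[{"fingers":0,"dp":[0,0,0],"turn":0},{"fingers":0,"dp":[0,0,0],"turn":0},{"fingers":0,"dp":[0,0,0],"turn":0},{"fingers":0,"dp":[0,0,0],"turn":0},{"fingers":0,"dp":[0,0,0],"turn":0},{"fingers":0,"dp":[0,0,0],"turn":0},{"fingers":0,"dp":[0,0,0],"turn":0},{"fingers":0,"dp":[0,0,0],"turn":0}]' 30
```

```text
clock: 1.53
tool_pos: [0.6015, 0.1144, 0.1929]
tcp_rot: [[0.078, 0.997, 0.001], [0.997, -0.078, 0.0], [0.0, 0.001, -1.0]]
force: [-0.1, -0.1, 0.9]
finger_gap: 0.348
finger_force: 0.0
clock: 2.2
tool_pos: [0.601, 0.1145, 0.1922]
tcp_rot: [[0.078, 0.997, -0.0], [0.997, -0.078, -0.0], [-0.0, -0.0, -1.0]]
force: [0.0, -0.1, 0.4]
finger_gap: 0.007
finger_force: 0.0
```

Run:
```python
from h import *
a,P=cam('side');b,Q=cam('scene');save('s2.png',a);save('sc2.png',b)
c=np.hstack([cv2.resize(a[120:320,200:345],None,fx=2.7,fy=2.7),cv2.resize(b[80:280,200:345],None,fx=2.7,fy=2.7)])
save('m2.png',c)
print(env.read_state()['finger_gap'],env.read_state()['finger_force'])
```

```text
0.005626383084124 0.0
```

View pics/m2.png

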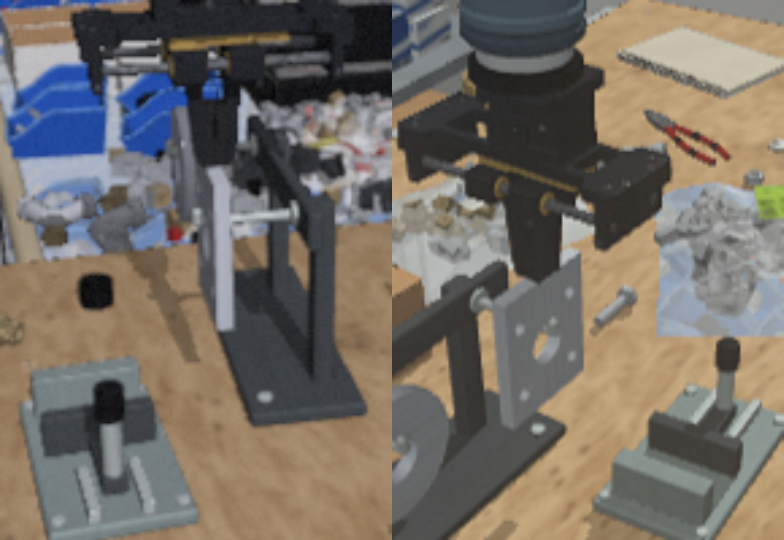

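The grip closed on nothing: fingertip bottoms show at about (215,163) in the left half and (535,278) in the right half, just above or behind the plate's top edge. I'll check by projection.

Run:
```python
from h import *
S,D=[np.load(f'pics/{n}P.npy') for n in('scene','side')]
s=env.read_state();print(s['tool_pos'],s['clock'],s['q'])
R=np.array(s['tcp_rot']);t=np.array(s['tool_pos'])
for nm,P,o in(('side',D,(200,120,0)),('scene',S,(200,80,392))):
  for z in(0,.01,.025):
    p=proj(P,t+R[:,2]*z);print(nm,z,p.round(1),((p-o[:2])*2.7+[o[2],0]).round(0))
# fingertip bottom observed
f=lambda u,v,o:(o[0]+(u-o[2])/2.7,o[1]+v/2.7)
a=f(214,164,(200,120,0));b=f(535,281,(200,80,392))
print('tip obs',tri(D,a,S,b))
print('template now: -y end mid, +y end mid')
print(tri(D,f(224,168,(200,120,0)),S,f(580,254,(200,80,392))),tri(D,f(207,128,(200,120,0)),S,f(500,292,(200,80,392))))
```

```text
[0.60099897 0.11451403 0.19219043] 2.3 [-5.47964252e-03  3.00590608e-01  1.55112397e+00  1.83514461e-05
  1.28991021e+00  7.30354590e-02]
side 0 [278.2 180.3] [211. 163.]
side 0.01 [278.3 185.2] [212. 176.]
side 0.025 [278.5 192.3] [212. 195.]
scene 0 [253.1 182.6] [535. 277.]
scene 0.01 [253.4 186.9] [536. 289.]
scene 0.025 [253.7 193.2] [537. 306.]
tip obs [0.60227464 0.11521308 0.19005544]
template now: -y end mid, +y end mid
[0.595304   0.07298263 0.19851751] [0.60567785 0.15483966 0.20339902]
```

```bash
python3 - <<'E'
from h import *
S,D=[np.load(f'pics/{n}P.npy') for n in('scene','side')]
print(tri(D,(249,182),S,(317,147)),tri(D,(311,177),S,(272,137)))
for x in(.53,.62):
  for z in(.2095,.2345): print(x,z,proj(D,(x,0,z)).round(),proj(S,(x,0,z)).round())
E
python3 -m handwheel '[{"fingers":0.5,"dp":[0,0,-0.5],"turn":0},{"fingers":0.5,"dp":[0,0,-0.5],"turn":0},{"fingers":0.5,"dp":[0,0,-0.5],"turn":0},{"fingers":0.5,"dp":[0,0,-0.5],"turn":0},{"fingers":0.5,"dp":[0,0,0],"turn":0},{"fingers":0.5,"dp":[0,0,0],"turn":0},{"fingers":0.5,"dp":[0,0,0],"turn":0},{"fingers":0.5,"dp":[0,0,0],"turn":0}]' 30
python3 - <<'E'
from h import *
a,P=cam('side');b,Q=cam('scene')
c=np.hstack([cv2.resize(a[120:270,225:345],None,fx=3.3,fy=3.3),cv2.resize(b[80:230,200:320],None,fx=3.3,fy=3.3)])
save('m3.png',c)
s=env.read_state();t=np.array(s['tool_pos']);R=np.array(s['tcp_rot'])
for k in(-.022,.022):
  for z in(0,.025): X=t+R[:,1]*k+R[:,2]*z;print(k,z,((proj(P,X)-[225,120])*3.3).round(),((proj(Q,X)-[200,80])*3.3+[396,0]).round())
E
```

```text
[ 0.52397012 -0.00471498  0.23768354] [ 0.63019453 -0.00287598  0.2345708 ]
0.53 0.2095 [252. 197.] [312. 159.]
0.53 0.2345 [252. 183.] [313. 148.]
0.62 0.2095 [304. 191.] [275. 149.]
0.62 0.2345 [304. 178.] [275. 138.]
clock: 2.97
tool_pos: [0.6008, 0.1145, 0.2119]
tcp_rot: [[0.078, 0.997, -0.001], [0.997, -0.078, 0.0], [-0.0, -0.001, -1.0]]
force: [0.7, -0.9, 0.3]
finger_gap: 0.498
finger_force: 0.0
-0.022 0 [137. 170.] [600. 322.]
-0.022 0.025 [138. 210.] [601. 358.]
0.022 0 [212. 165.] [541. 300.]
0.022 0.025 [212. 205.] [544. 335.]
```

View pics/m3.png

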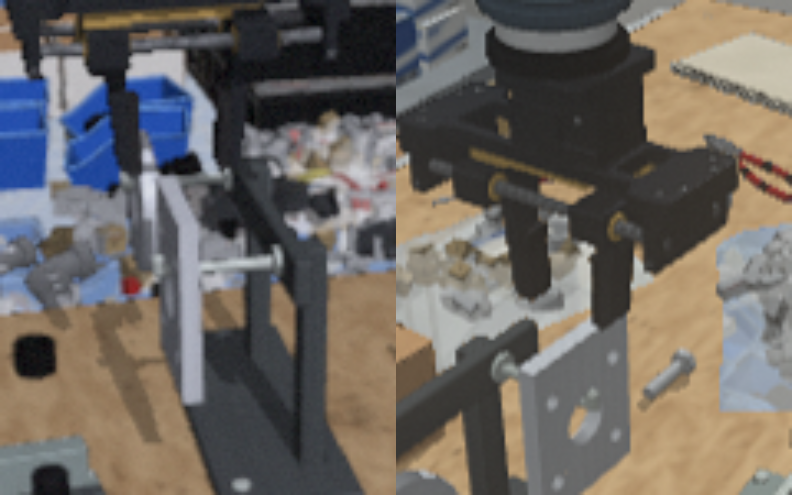

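Both views put the fingertips at the reported TCP, at (608,325) and (130,172), and not 25 mm ahead of it as stated. The first grasp therefore closed just above the plate. I'll descend 25 mm deeper, with tips at z≈0.168.

```bash
python3 -m handwheel '[{"fingers":0.5,"dp":[0,0,1.1],"turn":0},{"fingers":0.5,"dp":[0,0,1.1],"turn":0},{"fingers":0.5,"dp":[0,0,1.1],"turn":0},{"fingers":0.5,"dp":[0,0,1.1],"turn":0},{"fingers":0.5,"dp":[0,0,0],"turn":0},{"fingers":0,"dp":[0,0,0],"turn":0},{"fingers":0,"dp":[0,0,0],"turn":0},{"fingers":0,"dp":[0,0,0],"turn":0}]' 30
python3 -m handwheel '[{"fingers":0,"dp":[0,0,0],"turn":0},{"fingers":0,"dp":[0,0,0],"turn":0},{"fingers":0,"dp":[0,0,0],"turn":0},{"fingers":0,"dp":[0,0,0],"turn":0},{"fingers":0,"dp":[0,0,0],"turn":0},{"fingers":0,"dp":[0,0,0],"turn":0},{"fingers":0,"dp":[0,0,0],"turn":0},{"fingers":0,"dp":[0,0,0],"turn":0}]' 30
```

```text
clock: 3.73
tool_pos: [0.6015, 0.1145, 0.1688]
tcp_rot: [[0.078, 0.997, 0.001], [0.997, -0.078, 0.0], [0.0, 0.001, -1.0]]
force: [-0.6, -0.3, -0.0]
finger_gap: 0.3
finger_force: 0.0
clock: 4.4
tool_pos: [0.6012, 0.1145, 0.1687]
tcp_rot: [[0.078, 0.997, 0.001], [0.997, -0.078, 0.0], [0.0, 0.001, -1.0]]
force: [-1.6, 0.7, 4.8]
finger_gap: 0.132
finger_force: 29.9
```

Gripped at 12 mm. Next: lift 14 mm, then draw off along stand -x (tool -y).

```bash
python3 -m handwheel '[{"fingers":0,"dp":[0,0,-0.5],"turn":0},{"fingers":0,"dp":[0,0,-0.5],"turn":0},{"fingers":0,"dp":[0,0,-0.4],"turn":0},{"fingers":0,"dp":[0,0,0],"turn":0},{"fingers":0,"dp":[0,-1,0],"turn":0},{"fingers":0,"dp":[0,-1,0],"turn":0},{"fingers":0,"dp":[0,-1,0],"turn":0},{"fingers":0,"dp":[0,-1,0],"turn":0}]' 30
python3 -m handwheel '[{"fingers":0,"dp":[0,-1,0],"turn":0},{"fingers":0,"dp":[0,-1,0],"turn":0},{"fingers":0,"dp":[0,0,-1],"turn":0},{"fingers":0,"dp":[0,0,-1],"turn":0},{"fingers":0,"dp":[0,0,-1],"turn":0},{"fingers":0,"dp":[0,0,0],"turn":0},{"fingers":0,"dp":[0,0,0],"turn":0},{"fingers":0,"dp":[0,0,0],"turn":0}]' 30
```

```text
clock: 5.07
tool_pos: [0.5605, 0.1176, 0.1819]
tcp_rot: [[0.079, 0.997, -0.001], [0.997, -0.079, -0.0], [-0.0, -0.001, -1.0]]
force: [1.1, -0.1, -1.8]
finger_gap: 0.132
finger_force: 29.9
clock: 5.73
tool_pos: [0.5415, 0.1191, 0.2124]
tcp_rot: [[0.079, 0.997, 0.0], [0.997, -0.079, -0.0], [0.0, 0.001, -1.0]]
force: [-0.7, -0.9, -2.5]
finger_gap: 0.132
finger_force: 29.9
```

```bash
python3 -m handwheel '[{"fingers":0,"dp":[-0.9,-1,0],"turn":0},{"fingers":0,"dp":[-0.9,-1,0],"turn":0},{"fingers":0,"dp":[-0.9,-1,0],"turn":0},{"fingers":0,"dp":[-0.9,-1,0],"turn":0},{"fingers":0,"dp":[0,0,0],"turn":7},{"fingers":0,"dp":[0,0,0],"turn":7},{"fingers":0,"dp":[0,0,0],"turn":7},{"fingers":0,"dp":[0,0,0],"turn":7}]' 30
python3 -m handwheel '[{"fingers":0,"dp":[0,0,0],"turn":7},{"fingers":0,"dp":[0,0,0],"turn":7},{"fingers":0,"dp":[0,0,0],"turn":7},{"fingers":0,"dp":[0,0,0],"turn":7},{"fingers":0,"dp":[0,0,0],"turn":7},{"fingers":0,"dp":[0,0,0],"turn":7},{"fingers":0,"dp":[0,0,0],"turn":7},{"fingers":0,"dp":[0,0,0],"turn":7}]' 30
python3 -m handwheel '[{"fingers":0,"dp":[0,0,0],"turn":0},{"fingers":0,"dp":[0,0,0],"turn":0},{"fingers":0,"dp":[0,0,0],"turn":0},{"fingers":0,"dp":[0,0,0],"turn":0},{"fingers":0,"dp":[0,0,0],"turn":0},{"fingers":0,"dp":[0,0,0],"turn":0},{"fingers":0,"dp":[0,0,0],"turn":0},{"fingers":0,"dp":[0,0,0],"turn":0}]' 30
python3 - <<'E'
from h import *
a,P=cam('side');b,Q=cam('scene');save('s4.png',a);save('sc4.png',b)
c=np.hstack([cv2.resize(a[150:350,190:290],None,fx=3,fy=3),cv2.resize(b[120:320,255:420],None,fx=3,fy=3)])
save('m4.png',c)
E
```

```text
clock: 6.4
tool_pos: [0.4982, 0.0863, 0.2116]
tcp_rot: [[0.543, 0.84, -0.001], [0.84, -0.543, 0.0], [-0.001, -0.001, -1.0]]
force: [-0.2, -0.6, -1.8]
finger_gap: 0.133
finger_force: 29.9
clock: 7.07
tool_pos: [0.4982, 0.0864, 0.2115]
tcp_rot: [[1.0, 0.02, -0.001], [0.02, -1.0, 0.0], [-0.001, -0.0, -1.0]]
force: [-0.2, 0.2, -2.6]
finger_gap: 0.131
finger_force: 29.9
clock: 7.73
tool_pos: [0.4985, 0.0865, 0.2122]
tcp_rot: [[1.0, 0.027, 0.0], [0.027, -1.0, -0.0], [0.0, 0.0, -1.0]]
force: [0.7, 0.6, -1.2]
finger_gap: 0.133
finger_force: 29.9
```

View pics/m4.png

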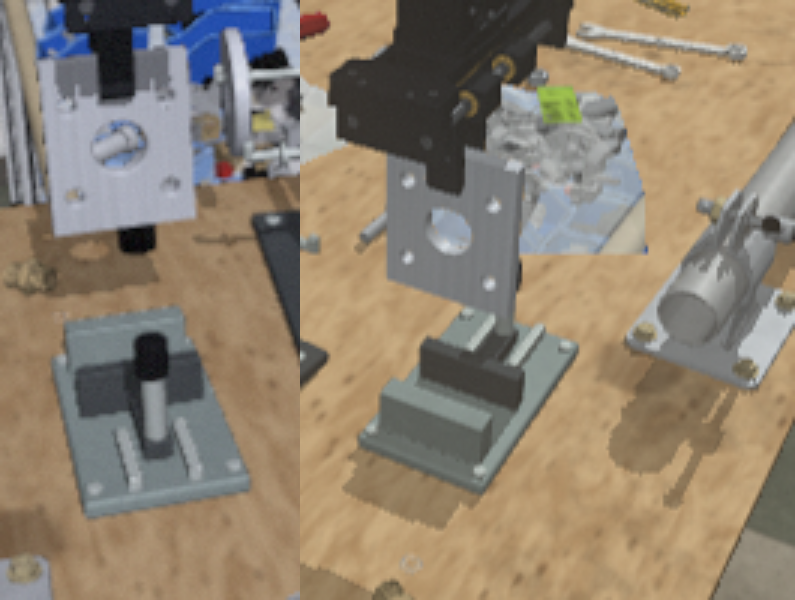

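The template hangs level in the gripper over the clamp. In the left panel its foot corners are at (53,236) and (197,217). In the right panel they are at (387,280), (503,315) and (517,307), with the clamp screws at (566,347), (465,314), (480,470) and (372,437). Next I'll measure the foot relative to the clamp.

Run:
```python
from h import *
np.set_printoptions(precision=4,suppress=True)
S,D=[np.load(f'pics/{n}P.npy') for n in('scene','side')];W=np.load('pics/wristP.npy')
d=lambda u,v:(190+u/3,150+v/3)
s=lambda u,v:(255+(u-300)/3,120+v/3)
A=tri(D,d(53,236),S,s(517,307));print('foot -x end',A)
def ony(P,uv,y):
    c,r=ray(P,uv);return c+r*(y-c[1])/r[1]
print('+x end, -y face',ony(D,d(197,217),.0805),'+y face',ony(S,s(387,280),.0925),'-x,+y face',ony(S,s(503,315),.0925),'-x,-yface side',ony(D,d(53,236),.0805))
print('top corners side',ony(D,d(40,58),.0805),ony(D,d(184,46),.0805))
z=.014
print('screws scene',[plane(S,s(*p),z)[:2] for p in((566,347),(465,314),(480,470),(372,437))])
print('screws side',[plane(D,d(*p),z)[:2] for p in((95,490),(234,466),(60,365))])
print('knob',tri(D,d(152,340),S,proj(S,(0.501,-0.008,.094))))
# sliding/fixed jaw top corners
print('slide jaw top scene',[plane(S,s(*p),.045)[:2] for p in((427,340),(523,378))],'side',[plane(D,d(*p),.045)[:2] for p in((77,365),(202,351))])
print('fixed jaw top scene',[plane(S,s(*p),.045)[:2] for p in((392,380),(492,430))],'side far edge',[plane(D,d(*p),.045)[:2] for p in((68,322),(182,309))])
w=cv2.imread('pics/wrist0.png')[:,:,::-1]
for col in (180,200,220): 
  g=cv2.cvtColor(w[:,:],cv2.COLOR_RGB2GRAY)[:,col].astype(int); print(col,[(r,g[r]) for r in range(44,136,3)][:31])
```

```text
foot -x end [0.4547 0.0757 0.1252]
+x end, -y face [0.5471 0.0805 0.1245] +y face [0.5436 0.0925 0.1242] -x,+y face [0.4562 0.0925 0.1289] -x,-yface side [0.4555 0.0805 0.1231]
top corners side [0.4577 0.0805 0.2395] [0.544  0.0805 0.2385]
screws scene [array([ 0.4555, -0.0293]), array([ 0.5416, -0.0263]), array([0.4532, 0.121 ]), array([0.5336, 0.1309])]
screws side [array([ 0.4597, -0.0379]), array([ 0.5427, -0.0355]), array([0.4535, 0.1081])]
knob [ 0.502  -0.0103  0.0922]
slide jaw top scene [array([0.5343, 0.0504]), array([0.4551, 0.0528])] side [array([0.4614, 0.0527]), array([0.541 , 0.0488])]
fixed jaw top scene [array([0.5343, 0.1018]), array([0.4504, 0.1114])] side far edge [array([0.4616, 0.1098]), array([0.5384, 0.1071])]
180 [(44, np.int64(110)), (47, np.int64(111)), (50, np.int64(112)), (53, np.int64(116)), (56, np.int64(149)), (59, np.int64(145)), (62, np.int64(147)), (65, np.int64(151)), (68, np.int64(149)), (71, np.int64(146)), (74, np.int64(138)), (77, np.int64(116)), (80, np.int64(112)), (83, np.int64(114)), (86, np.int64(113)), (89, np.int64(115)), (92, np.int64(1
[... 930 characters left out ...]
1, np.int64(55)), (134, np.int64(55))]
220 [(44, np.int64(114)), (47, np.int64(111)), (50, np.int64(107)), (53, np.int64(139)), (56, np.int64(150)), (59, np.int64(151)), (62, np.int64(148)), (65, np.int64(151)), (68, np.int64(153)), (71, np.int64(154)), (74, np.int64(125)), (77, np.int64(136)), (80, np.int64(114)), (83, np.int64(115)), (86, np.int64(113)), (89, np.int64(115)), (92, np.int64(117)), (95, np.int64(116)), (98, np.int64(115)), (101, np.int64(112)), (104, np.int64(114)), (107, np.int64(113)), (110, np.int64(115)), (113, np.int64(116)), (116, np.int64(91)), (119, np.int64(59)), (122, np.int64(79)), (125, np.int64(78)), (128, np.int64(77)), (131, np.int64(82)), (134, np.int64(154))]
```

```bash
python3 -m handwheel '[{"fingers":0,"dp":[-0.1,0.25,0.8],"turn":0},{"fingers":0,"dp":[0,0,1.6],"turn":0},{"fingers":0,"dp":[0,0,1.8],"turn":0},{"fingers":0,"dp":[0,0,1.8],"turn":0},{"fingers":0,"dp":[0,0,1.8],"turn":0},{"fingers":0,"dp":[0,0,1.5],"turn":0},{"fingers":0,"dp":[0,0,1],"turn":0},{"fingers":0,"dp":[0,0,0.5],"turn":0}]' 30
python3 -m handwheel '[{"fingers":0,"dp":[0,0,0],"turn":0},{"fingers":0,"dp":[0,0,0],"turn":0},{"fingers":0,"dp":[0,0,0.05],"turn":0},{"fingers":0,"dp":[0,0,0.05],"turn":0},{"fingers":0,"dp":[0,0,0.05],"turn":0},{"fingers":0,"dp":[0,0,0.05],"turn":0},{"fingers":0,"dp":[0,0,0],"turn":0},{"fingers":0,"dp":[0,0,0],"turn":0}]' 30
```

```text
clock: 8.5
tool_pos: [0.4964, 0.0839, 0.1023]
tcp_rot: [[1.0, 0.026, -0.003], [0.026, -1.0, 0.0], [-0.003, -0.0, -1.0]]
force: [-0.4, -0.3, -2.7]
finger_gap: 0.13
finger_force: 29.9
clock: 9.17
tool_pos: [0.4976, 0.084, 0.1023]
tcp_rot: [[1.0, 0.026, 0.0], [0.026, -1.0, -0.0], [0.0, 0.0, -1.0]]
force: [0.0, -1.1, -1.5]
finger_gap: 0.132
finger_force: 29.9
```

```bash
python3 -m handwheel '[{"fingers":0,"dp":[0,0,0.05],"turn":0},{"fingers":0,"dp":[0,0,0.05],"turn":0},{"fingers":0,"dp":[0,0,0.05],"turn":0},{"fingers":0,"dp":[0,0,0.05],"turn":0},{"fingers":0,"dp":[0,0,0.05],"turn":0},{"fingers":0,"dp":[0,0,0],"turn":0},{"fingers":0,"dp":[0,0,0],"turn":0},{"fingers":0,"dp":[0,0,0],"turn":0}]' 30
```

```text
clock: 9.83
tool_pos: [0.4976, 0.0839, 0.0997]
tcp_rot: [[1.0, 0.026, 0.0], [0.026, -1.0, -0.0], [0.0, 0.0, -1.0]]
force: [-0.3, -0.0, -2.5]
finger_gap: 0.132
finger_force: 29.9
```

```bash
python3 -m handwheel '[{"fingers":0,"dp":[0,0,0.05],"turn":0},{"fingers":0,"dp":[0,0,0.05],"turn":0},{"fingers":0,"dp":[0,0,0],"turn":0},{"fingers":0,"dp":[0,0,0],"turn":0},{"fingers":0,"dp":[0,0,0],"turn":0},{"fingers":0,"dp":[0,0,0],"turn":0},{"fingers":0,"dp":[0,0,0],"turn":0},{"fingers":0,"dp":[0,0,0],"turn":0}]' 30
```

```text
clock: 10.5
tool_pos: [0.4976, 0.0839, 0.0987]
tcp_rot: [[1.0, 0.026, -0.0], [0.026, -1.0, 0.0], [-0.0, -0.0, -1.0]]
force: [1.0, -1.6, -1.7]
finger_gap: 0.13
finger_force: 29.9
```

```bash
python3 -m handwheel '[{"fingers":0,"dp":[0,0,0.05],"turn":0},{"fingers":0,"dp":[0,0,0.05],"turn":0},{"fingers":0,"dp":[0,0,0],"turn":0},{"fingers":0,"dp":[0,0,0],"turn":0},{"fingers":0,"dp":[0,0,0],"turn":0},{"fingers":0,"dp":[0,0,0],"turn":0},{"fingers":0,"dp":[0,0,0],"turn":0},{"fingers":0,"dp":[0,0,0],"turn":0}]' 30
```

```text
clock: 11.17
tool_pos: [0.4978, 0.0839, 0.098]
tcp_rot: [[1.0, 0.026, 0.001], [0.026, -1.0, -0.0], [0.001, 0.0, -1.0]]
force: [0.7, 1.3, 1.9]
finger_gap: 0.135
finger_force: 29.9
```

Touched down: Fz rose by about 4 N. Before releasing, I'll check the centring numerically with edge scans in the side view.

Run:
```python
from h import *
a,P=cam('side');D=P;hsv=cv2.cvtColor(a,cv2.COLOR_RGB2HSV)
def ony(P,uv,y):
    c,r=ray(P,uv);return c+r*(y-c[1])/r[1]
def edges(im,r,c0,c1,n):
    g=cv2.GaussianBlur(im,(3,3),0)[r].astype(float).sum(1) if im.ndim==3 else im[r].astype(float)
    d=np.gradient(g)[c0:c1];i=np.argsort(-abs(d))[:n];return sorted((int(k+c0),int(d[k])) for k in i)
# plate edges (y=.078) at several heights
for z in(.105,.09,.075):
  r=int(round(proj(P,(.5,.078,z))[1]));pl,pr=[proj(P,(x,.078,z))[0] for x in(.454,.544)]
  print('z',z,'row',r,'expect',pl.round(1),pr.round(1));
  sat=hsv[r,:,1].astype(int);lo=range(int(pl)-8,int(pl)+8);hi=range(int(pr)-8,int(pr)+8)
  print(' L',[(c,int(sat[c])) for c in lo]);print(' R',[(c,int(sat[c])) for c in hi])
# clamp base front top edge at z=.012: rows near y=-.02, saturation edges
for y in(-.025,.0,.03):
  p=[proj(P,(x,y,.012)) for x in(.45,.55)]
  for q,nm in zip(p,'LR'):
    r,c=int(round(q[1])),int(round(q[0]));print('base y',y,nm,q.round(1),[(k,int(hsv[r,k,1])) for k in range(c-7,c+8)])
```

```text
z 0.105 row 235 expect 207.8 254.7
 L [(199, 91), (200, 95), (201, 91), (202, 100), (203, 96), (204, 92), (205, 90), (206, 89), (207, 66), (208, 17), (209, 25), (210, 23), (211, 23), (212, 19), (213, 22), (214, 21)]
 R [(246, 28), (247, 10), (248, 21), (249, 9), (250, 19), (251, 19), (252, 20), (253, 22), (254, 22), (255, 14), (256, 66), (257, 88), (258, 88), (259, 90), (260, 85), (261, 88)]
z 0.09 row 242 expect 208.5 255.1
 L [(200, 81), (201, 80), (202, 78), (203, 81), (204, 79), (205, 76), (206, 80), (207, 82), (208, 45), (209, 18), (210, 23), (211, 24), (212, 23), (213, 22), (214, 11), (215, 13)]
 R [(247, 24), (248, 22), (249, 23), (250, 23), (251, 23), (252, 22), (253, 22), (254, 22), (255, 10), (256, 57), (257, 95), (258, 98), (259, 94), (260, 98), (261, 97), (262, 95)]
z 0.075 row 249 expect 209.1 255.4
 L [(201, 89), (202, 94), (203, 97), (204, 96), (205, 96), (206, 98), (207, 97), (208, 91), (209, 8), (210, 26), (211, 22), (212, 23), (213, 22), (214, 22), (215, 21), (216, 23)]
 R [(247, 19), (248, 23), (249, 22), (250, 22), (251, 25), (252, 22), (253, 20), (254, 24), (255,
[... 547 characters left out ...]
(211, 92), (212, 90), (213, 81), (214, 13), (215, 28), (216, 25), (217, 27), (218, 25), (219, 27), (220, 25), (221, 25)]
base y 0.0 R [267.8 294.8] [(261, 25), (262, 28), (263, 23), (264, 24), (265, 27), (266, 25), (267, 25), (268, 80), (269, 89), (270, 91), (271, 90), (272, 90), (273, 88), (274, 87), (275, 87)]
base y 0.03 L [212.2 293.8] [(205, 92), (206, 95), (207, 91), (208, 92), (209, 91), (210, 91), (211, 82), (212, 13), (213, 26), (214, 30), (215, 28), (216, 23), (217, 25), (218, 24), (219, 28)]
base y 0.03 R [264.5 286.2] [(258, 29), (259, 25), (260, 25), (261, 24), (262, 24), (263, 8), (264, 67), (265, 89), (266, 89), (267, 87), (268, 92), (269, 97), (270, 96), (271, 94), (272, 95)]
```

The side view puts the plate centre at x≈0.4998 and the clamp axis there at ≈0.498. I'll nudge 1.5 mm, set it down again and release gently.

```bash
python3 -m handwheel '[{"fingers":0,"dp":[0,0,-0.1],"turn":0},{"fingers":0,"dp":[0,0,-0.1],"turn":0},{"fingers":0,"dp":[-0.15,0,0],"turn":0},{"fingers":0,"dp":[0,0,0],"turn":0},{"fingers":0,"dp":[0,0,0.1],"turn":0},{"fingers":0,"dp":[0,0,0.05],"turn":0},{"fingers":0,"dp":[0,0,0.05],"turn":0},{"fingers":0,"dp":[0,0,0],"turn":0}]' 30
python3 -m handwheel '[{"fingers":0,"dp":[0,0,0],"turn":0},{"fingers":0,"dp":[0,0,0],"turn":0},{"fingers":0.2,"dp":[0,0,0],"turn":0},{"fingers":0.25,"dp":[0,0,0],"turn":0},{"fingers":0.3,"dp":[0,0,0],"turn":0},{"fingers":0.4,"dp":[0,0,0],"turn":0},{"fingers":0.45,"dp":[0,0,0],"turn":0},{"fingers":0.45,"dp":[0,0,0],"turn":0}]' 30
```

```text
clock: 11.88
tool_pos: [0.4961, 0.0839, 0.098]
tcp_rot: [[1.0, 0.026, -0.0], [0.026, -1.0, -0.0], [-0.0, 0.0, -1.0]]
force: [-1.5, 0.6, 2.7]
finger_gap: 0.132
finger_force: 29.9
clock: 12.55
tool_pos: [0.4961, 0.0839, 0.0977]
tcp_rot: [[1.0, 0.026, 0.0], [0.026, -1.0, 0.0], [0.0, -0.0, -1.0]]
force: [1.2, 0.1, -0.3]
finger_gap: 0.451
finger_force: 0.0
```

Released and standing. I'll go straight up, then move behind the knob.

```bash
python3 -m handwheel '[{"fingers":0.45,"dp":[0,0,-0.5],"turn":0},{"fingers":0.45,"dp":[0,0,-1],"turn":0},{"fingers":0.45,"dp":[0,0,-1.5],"turn":0},{"fingers":0.45,"dp":[0,0,-2],"turn":0},{"fingers":0.45,"dp":[0,0,-2],"turn":0},{"fingers":0.45,"dp":[0,0,-2],"turn":0},{"fingers":0.3,"dp":[0,0,-1],"turn":0},{"fingers":0,"dp":[0,0,0],"turn":0}]' 30
python3 -m handwheel '[{"fingers":0,"dp":[0.05,2,0],"turn":0},{"fingers":0,"dp":[0.05,2.4,0],"turn":0},{"fingers":0,"dp":[0.05,2.5,0],"turn":0},{"fingers":0,"dp":[0.05,2.5,0],"turn":0},{"fingers":0,"dp":[0,2.5,0],"turn":0},{"fingers":0,"dp":[0,1.7,0],"turn":0},{"fingers":0,"dp":[0,0,0],"turn":0},{"fingers":0,"dp":[0,0,0],"turn":0}]' 30
python3 - <<'E'
from h import *
a,P=cam('side');b,Q=cam('scene');save('s6.png',a);save('sc6.png',b)
# knob: dark blob near expected; centroid in both views
X0=(.5015,-.010,.0825)
out=[]
for im,M in((a,P),(b,Q)):
    u,v=proj(M,X0).round().astype(int);m=(im.max(2)<55).astype(np.uint8);m2=np.zeros_like(m);m2[v-14:v+15,u-14:u+15]=m[v-14:v+15,u-14:u+15]
    n,l,st,ce=cv2.connectedComponentsWithStats(m2);k=1+np.argmax(st[1:,4]);print((u,v),st[k],ce[k]);out.append(ce[k])
print('knob centre',tri(P,out[0],Q,out[1]))
# plate: edges at z=.1 in side
hsv=cv2.cvtColor(a,cv2.COLOR_RGB2HSV)
for z in(.105,.075):
  r=int(round(proj(P,(.498,.078,z))[1]));m=np.where(hsv[r,190:275,1]<45)[0]+190;print('row',r,m.min(),m.max(),proj(P,(.453,.078,z)),proj(P,(.543,.078,z)))
E
```

```text
clock: 13.22
tool_pos: [0.498, 0.0838, 0.2011]
tcp_rot: [[1.0, 0.026, 0.006], [0.026, -1.0, -0.0], [0.006, 0.001, -1.0]]
force: [0.7, -0.1, -0.2]
finger_gap: 0.32
finger_force: 0.0
clock: 13.88
tool_pos: [0.501, -0.0523, 0.1968]
tcp_rot: [[1.0, 0.024, -0.002], [0.024, -1.0, 0.001], [-0.001, -0.001, -1.0]]
force: [-0.4, -0.0, 0.1]
finger_gap: 0.004
finger_force: 0.0
(np.int64(241), np.int64(268)) [232 261  14  22 198] [238.43939394 270.80808081]
(np.int64(324), np.int64(210)) [321 208   8   9  36] [324.16666667 212.61111111]
knob centre [ 0.49814656 -0.00861754  0.07716963]
row 235 207 254 [207.25791962 238.06289265] [254.23277609 232.2936079 ]
row 249 208 255 [208.59651377 252.0778638 ] [254.90108309 246.11560252]
```

The plate is unmoved and the knob is about at (0.500,-0.009). I'll descend behind it to z≈0.08.

```bash
python3 -m handwheel '[{"fingers":0,"dp":[0,0,1],"turn":0},{"fingers":0,"dp":[0,0,1.8],"turn":0},{"fingers":0,"dp":[0,0,2],"turn":0},{"fingers":0,"dp":[0,0,2],"turn":0},{"fingers":0,"dp":[0,0,2],"turn":0},{"fingers":0,"dp":[0,0,1.9],"turn":0},{"fingers":0,"dp":[0,0,1],"turn":0},{"fingers":0,"dp":[0,0,0],"turn":0}]' 30
python3 -m handwheel '[{"fingers":0,"dp":[0,0,0],"turn":0},{"fingers":0,"dp":[0,-0.3,0],"turn":0},{"fingers":0,"dp":[0,-0.3,0],"turn":0},{"fingers":0,"dp":[0,-0.3,0],"turn":0},{"fingers":0,"dp":[0,-0.3,0],"turn":0},{"fingers":0,"dp":[0,-0.3,0],"turn":0},{"fingers":0,"dp":[0,-0.3,0],"turn":0},{"fingers":0,"dp":[0,-0.3,0],"turn":0}]' 30
```

```text
clock: 14.65
tool_pos: [0.4995, -0.0505, 0.0779]
tcp_rot: [[1.0, 0.027, -0.005], [0.027, -1.0, 0.002], [-0.005, -0.002, -1.0]]
force: [-0.1, -0.4, 0.2]
finger_gap: 0.003
finger_force: 0.0
clock: 15.32
tool_pos: [0.5011, -0.0307, 0.0809]
tcp_rot: [[1.0, 0.026, 0.0], [0.026, -1.0, -0.0], [0.0, 0.0, -1.0]]
force: [0.7, -4.0, 0.3]
finger_gap: 0.009
finger_force: 2.2
```

```bash
python3 -m handwheel '[{"fingers":0,"dp":[0,-0.2,0],"turn":0},{"fingers":0,"dp":[0,-0.2,0],"turn":0},{"fingers":0,"dp":[0,-0.2,0],"turn":0},{"fingers":0,"dp":[0,-0.2,0],"turn":0},{"fingers":0,"dp":[0,-0.1,0],"turn":0},{"fingers":0,"dp":[0,-0.1,0],"turn":0},{"fingers":0,"dp":[0,0,0],"turn":0},{"fingers":0,"dp":[0,0,0],"turn":0}]' 30
```

```text
clock: 15.98
tool_pos: [0.5009, -0.0209, 0.0808]
tcp_rot: [[1.0, 0.026, 0.0], [0.026, -1.0, 0.0], [0.0, -0.0, -1.0]]
force: [-0.1, -2.5, 1.9]
finger_gap: 0.004
finger_force: 1.1
```

```bash
python3 -m handwheel '[{"fingers":0,"dp":[0,-0.15,0],"turn":0},{"fingers":0,"dp":[0,-0.15,0],"turn":0},{"fingers":0,"dp":[0,-0.15,0],"turn":0},{"fingers":0,"dp":[0,-0.1,0],"turn":0},{"fingers":0,"dp":[0,-0.1,0],"turn":0},{"fingers":0,"dp":[0,-0.1,0],"turn":0},{"fingers":0,"dp":[0,0,0],"turn":0},{"fingers":0,"dp":[0,0,0],"turn":0}]' 30
python3 - <<'E'
from h import *
a,P=cam('side')
hsv=cv2.cvtColor(a,cv2.COLOR_RGB2HSV)
for z in(.115,.105,.075):
  r=int(round(proj(P,(.498,.078,z))[1]));m=np.where(hsv[r,190:275,1]<45)[0]+190;print('row',r,m.min(),m.max(),proj(P,(.453,.078,z)),proj(P,(.543,.078,z)))
E
```

```text
clock: 16.65
tool_pos: [0.5007, -0.0133, 0.0808]
tcp_rot: [[1.0, 0.026, 0.0], [0.026, -1.0, 0.0], [0.0, -0.0, -1.0]]
force: [0.7, -2.7, 1.9]
finger_gap: 0.002
finger_force: 1.0
row 230 206 268 [206.80324191 233.30245423] [254.00585726 227.60044912]
row 235 207 269 [207.25791962 238.06289265] [254.23277609 232.2936079 ]
row 249 208 270 [208.59651377 252.0778638 ] [254.90108309 246.11560252]
```

```bash
python3 -m handwheel '[{"fingers":0,"dp":[0,-0.1,0],"turn":0},{"fingers":0,"dp":[0,-0.1,0],"turn":0},{"fingers":0,"dp":[0,-0.1,0],"turn":0},{"fingers":0,"dp":[0,-0.1,0],"turn":0},{"fingers":0,"dp":[0,0,0],"turn":0},{"fingers":0,"dp":[0,0,0],"turn":0},{"fingers":0,"dp":[0,0,0],"turn":0},{"fingers":0,"dp":[0,0,0],"turn":0}]' 30
```

```text
clock: 17.37
tool_pos: [0.5006, -0.0095, 0.0808]
tcp_rot: [[1.0, 0.026, 0.0], [0.026, -1.0, -0.0], [0.0, 0.0, -1.0]]
force: [1.5, -2.9, 0.8]
finger_gap: 0.006
finger_force: 1.8
```

```bash
python3 -m handwheel '[{"fingers":0,"dp":[0,-0.1,0],"turn":0},{"fingers":0,"dp":[0,-0.1,0],"turn":0},{"fingers":0,"dp":[0,-0.1,0],"turn":0},{"fingers":0,"dp":[0,0,0],"turn":0},{"fingers":0,"dp":[0,0,0],"turn":0},{"fingers":0,"dp":[0,0,0],"turn":0},{"fingers":0,"dp":[0,0,0],"turn":0},{"fingers":0,"dp":[0,0,0],"turn":0}]' 30
```

```text
clock: 18.03
tool_pos: [0.5005, -0.0064, 0.0807]
tcp_rot: [[1.0, 0.026, 0.0], [0.026, -1.0, 0.0], [0.0, -0.0, -1.0]]
force: [0.8, -3.7, 2.6]
finger_gap: 0.004
finger_force: 1.7
```

```bash
python3 -m handwheel '[{"fingers":0,"dp":[0,-0.1,0],"turn":0},{"fingers":0,"dp":[0,-0.1,0],"turn":0},{"fingers":0,"dp":[0,0,0],"turn":0},{"fingers":0,"dp":[0,0,0],"turn":0},{"fingers":0,"dp":[0,0,0],"turn":0},{"fingers":0,"dp":[0,0,0],"turn":0},{"fingers":0,"dp":[0,0,0],"turn":0},{"fingers":0,"dp":[0,0,0],"turn":0}]' 30
```

```text
clock: 18.7
tool_pos: [0.5004, -0.0044, 0.0807]
tcp_rot: [[1.0, 0.026, 0.0], [0.026, -1.0, 0.0], [0.0, -0.0, -1.0]]
force: [2.5, -3.5, 2.0]
finger_gap: 0.004
finger_force: 1.7
```

```bash
python3 -m handwheel '[{"fingers":0,"dp":[0,-0.1,0],"turn":0},{"fingers":0,"dp":[0,-0.1,0],"turn":0},{"fingers":0,"dp":[0,0,0],"turn":0},{"fingers":0,"dp":[0,0,0],"turn":0},{"fingers":0,"dp":[0,0,0],"turn":0},{"fingers":0,"dp":[0,0,0],"turn":0},{"fingers":0,"dp":[0,0,0],"turn":0},{"fingers":0,"dp":[0,0,0],"turn":0}]' 30
```

```text
clock: 19.37
tool_pos: [0.5004, -0.0029, 0.0808]
tcp_rot: [[1.0, 0.026, 0.0], [0.026, -1.0, -0.001], [0.0, 0.001, -1.0]]
force: [0.7, -5.7, 1.9]
finger_gap: 0.009
finger_force: 3.0
```

Run:
```python
from h import *
b,Q=cam('scene');g=cv2.cvtColor(b,cv2.COLOR_RGB2GRAY);o=cv2.cvtColor(cv2.imread('pics/sc6.png'),cv2.COLOR_BGR2GRAY)
# profile along clamp x at x=.455..: line z=.045 across jaws, near -x end and +x end
for x in(.47,.5,.53):
  for nm,im in(('now',g),('before',o)):
    print(x,nm,[(int(y*1000),int(im[tuple(proj(Q,(x-.02*(y-.08),y,.045)).round().astype(int)[::-1])])) for y in np.arange(.03,.12,.004)])
# plate vertical: top edge location in scene, compare
s=np.abs(g.astype(int)-o)[150:280,255:360];print(s.max())
```

```text
0.47 now [(30, 187), (34, 184), (38, 192), (42, 110), (46, 103), (50, 110), (54, 109), (58, 125), (62, 126), (66, 123), (70, 123), (74, 121), (78, 123), (82, 125), (86, 122), (90, 122), (94, 116), (98, 101), (102, 103), (106, 103), (110, 104), (114, 106), (118, 94)]
0.47 before [(30, 158), (34, 97), (38, 98), (42, 103), (46, 120), (50, 123), (54, 123), (58, 122), (62, 120), (66, 121), (70, 122), (74, 122), (78, 121), (82, 119), (86, 118), (90, 120), (94, 111), (98, 93), (102, 101), (106, 101), (110, 101), (114, 104), (118, 92)]
0.5 now [(30, 122), (34, 123), (38, 125), (42, 123), (46, 122), (50, 121), (54, 123), (58, 126), (62, 127), (66, 133), (70, 131), (74, 66), (78, 71), (82, 121), (86, 142), (90, 137), (94, 127), (98, 103), (102, 103), (106, 105), (110, 105), (114, 109), (118, 97)]
0.5 before [(30, 121), (34, 120), (38, 118), (42, 118), (46, 119), (50, 124), (54, 116), (58, 65), (62, 62), (66, 62), (70, 57), (74, 142), (78, 198), (82, 188), (86, 125), (90, 116), (94, 115), (98, 116), (102, 140), (106, 138), (110, 140), (114, 129), (118, 91)]
0.53 now [(30, 123), (34, 121), (38, 124), (42, 123), (46, 124), (50, 125), (54, 125), (58, 124), (62, 123), (66, 117), (70, 120), (74, 123), (78, 121), (82, 122), (86, 122), (90, 122), (94, 123), (98, 117), (102, 108), (106, 105), (110, 108), (114, 113), (118, 108)]
0.53 before [(30, 119), (34, 121), (38, 120), (42, 122), (46, 121), (50, 124), (54, 120), (58, 121), (62, 121), (66, 122), (70, 120), (74, 119), (78, 120), (82, 117), (86, 120), (90, 119), (94, 122), (98, 115), (102, 105), (106, 104), (110, 105), (114, 109), (118, 106)]
155
```

Force is rising and the plate has moved with the jaw, so it is near the fixed jaw. I'll press on a little.

```bash
python3 -m handwheel '[{"fingers":0,"dp":[0,-0.1,0],"turn":0},{"fingers":0,"dp":[0,-0.1,0],"turn":0},{"fingers":0,"dp":[0,0,0],"turn":0},{"fingers":0,"dp":[0,0,0],"turn":0},{"fingers":0,"dp":[0,0,0],"turn":0},{"fingers":0,"dp":[0,0,0],"turn":0},{"fingers":0,"dp":[0,0,0],"turn":0},{"fingers":0,"dp":[0,0,0],"turn":0}]' 30
```

```text
clock: 20.08
tool_pos: [0.5005, -0.0026, 0.0809]
tcp_rot: [[1.0, 0.027, 0.0], [0.027, -1.0, -0.004], [0.0, 0.004, -1.0]]
force: [-0.7, -13.0, 1.4]
finger_gap: 0.007
finger_force: 6.8
```

The jaw is blocked (13 N, no travel), so the plate is snug. I'll back off and rise clear.

```bash
python3 -m handwheel '[{"fingers":0,"dp":[0,-0.1,0],"turn":0},{"fingers":0,"dp":[0,0,0],"turn":0},{"fingers":0,"dp":[0,0.3,0],"turn":0},{"fingers":0,"dp":[0,0.7,0],"turn":0},{"fingers":0,"dp":[0,1,0],"turn":0},{"fingers":0,"dp":[0,1.5,0],"turn":0},{"fingers":0,"dp":[0,1,0],"turn":0},{"fingers":0,"dp":[0,0,0],"turn":0}]' 30
python3 -m handwheel '[{"fingers":0,"dp":[0,0,-1],"turn":0},{"fingers":0,"dp":[0,0,-2],"turn":0},{"fingers":0,"dp":[0,0,-2.5],"turn":0},{"fingers":0,"dp":[0,0,-2.5],"turn":0},{"fingers":0,"dp":[0,0,-2.5],"turn":0},{"fingers":0,"dp":[0,0,-2],"turn":0},{"fingers":0,"dp":[0,0,-1],"turn":0},{"fingers":0,"dp":[0,0,0],"turn":0}]' 30
python3 - <<'E'
from h import *
a,P=cam('side');b,Q=cam('scene');a0=cv2.imread('pics/s6.png')[:,:,::-1]
hsv=cv2.cvtColor(a,cv2.COLOR_RGB2HSV)
for z in(.118,.105,.075):
  L=proj(P,(.453,.084,z));R=proj(P,(.543,.084,z));r=int(round((L[1]+R[1])/2));m=np.where(hsv[r,190:262,1]<45)[0]+190;print('row',r,m.min(),m.max(),L.round(1),R.round(1))
# knob centroid, dark blob
out=[]
for im,M in((a,P),(b,Q)):
    u,v=proj(M,(.5,.018,.0825)).round().astype(int);m=(im.max(2)<55).astype(np.uint8);m2=np.zeros_like(m);m2[v-14:v+15,u-12:u+13]=m[v-14:v+15,u-12:u+13]
    n,l,st,ce=cv2.connectedComponentsWithStats(m2);k=1+np.argmax(st[1:,4]) if n>1 else None
    print((u,v),None if k is None else (st[k],ce[k]));out.append(ce[k] if k else None)
if out[0] is not None: c,r=ray(P,out[0]);print('knob at z=.08',c+r*(.08-c[2])/r[2])
# bystander + round template unchanged: diff vs. start away from arm
d=np.abs(b.astype(int)-cv2.imread('pics/sc6.png')[:,:,::-1]).max(2)>60;n,l,st,ce=cv2.connectedComponentsWithStats(d.astype(np.uint8));print([s.tolist() for s in st[1:] if s[4]>25])
E
```

```text
clock: 20.75
tool_pos: [0.5012, -0.046, 0.0804]
tcp_rot: [[1.0, 0.024, -0.001], [0.024, -1.0, 0.0], [-0.001, -0.0, -1.0]]
force: [0.2, -0.4, 0.8]
finger_gap: 0.004
finger_force: 0.0
clock: 21.42
tool_pos: [0.5028, -0.0444, 0.2187]
tcp_rot: [[1.0, 0.027, 0.005], [0.027, -1.0, -0.001], [0.005, 0.001, -1.0]]
force: [-0.2, -0.8, -0.5]
finger_gap: 0.008
finger_force: 0.0
row 228 206 253 [206.4 230.5] [253.4 224.9]
row 234 207 253 [207.  236.7] [253.7 231. ]
row 248 208 254 [208.3 250.6] [254.3 244.7]
(np.int64(237), np.int64(260)) (array([229, 254,  15,  21, 182], dtype=int32), array([235.99450549, 262.7967033 ]))
(np.int64(319), np.int64(217)) (array([315, 216,   8,   7,  21], dtype=int32), array([319.19047619, 219.61904762]))
knob at z=.08 [0.49670525 0.01484196 0.08      ]
[[305, 0, 18, 27, 150], [364, 0, 95, 54, 795], [314, 28, 10, 13, 56], [358, 60, 7, 14, 40], [328, 69, 26, 5, 84], [315, 72, 10, 14, 77], [326, 77, 32, 7, 134], [356, 80, 15, 16, 98], [317, 87, 5, 8, 28], [301, 95, 22, 30, 192], [328, 97, 43, 61, 362], [514, 120, 46, 131, 810], [304, 134, 24, 13, 156], [314, 205, 15, 22, 180], [300, 237, 11, 11, 63], [326, 244, 4, 13, 36], [509, 259, 8, 31, 93]]
```

The plate is upright, centred and held. The knob advanced about 24 mm and nothing else moved. Handing in.

```bash
python3 -c "
from bench import env
print(env.finish_job())"
```

```text
the job is handed in; nothing more can be done
None
```

The job is handed in at about 21 s: the square template stands upright and centred in the clamp, released before the jaw was pushed shut to a firm stop (about 13 N), and the round template and loose fittings were not touched; the first grasp closed on nothing because the fingertips sit at the reported TCP, not 25 mm ahead, so I went in deeper and it held.

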